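Hang the lantern and hold the scrubber up in its light

ROBOT

A 7-joint arm with a two-finger parallel gripper is mounted at the origin on the work surface. World frame = base frame: x ahead of the robot, y to its left, z up, the work surface at z = 0. Lengths are in mm, angles in rad, forces in N, time in s.
With the tool pointing down it reaches from about 400 to 875 mm from the base axis. Payload 4.4 kg.
Tool frame: the origin (TCP) lies midway between the tips of the shut fingers; the grasp point (between the pads) lies 19 mm behind it; z points along the fingers, y is the line along which they close (so a half turn about z gives the same grasp; the last joint's range is limited). The gripper opens to 85 mm and grips with 20 to 120 N. Pads are 22 mm wide; open, the fingers measure 114 mm over their backs; the gripper's body (76 mm by 85 mm) begins 54 mm behind the grasp point. The pads swing forward as they close: fully open they stand 13 mm farther back than shut.
Start: joints at [-1.323, 0.628, 0.038, 1.517, -0.027, 0.996, -0.02], TCP at [200.615, 618.281, 231.313] pointing down, gripper open.
Joint ranges: [-3.06, 3.06], [-0.37, 2.12], [-1.25, 1.32], [0.18, 2.47], [-1.1, 4.24], [0.23, 1.98], [-2.94, 2.94]. Speed limits (rad/s): [2.57, 2.57, 3.14, 3.14, 3.14, 3.14, 3.14].

INTERFACE

Orientations are given as [roll, pitch, yaw] about the fixed x, y, z axes, in that order (R = Rz(yaw) Ry(pitch) Rx(roll)).
In Python, from cell import ctrl gives the robot as it stands. The module is installed in compiled form; this text tells all that it offers.
- The arm moves only by the tool step_arm, never from a script. Its argument "commands" is one flat list of numbers, 7 for each row, row after row: the shift along the tool's x, y, z in cm, then the turn, a rotation vector about the tool's x, y, z in rad, then the opening, from 0 (shut) to 1 (fully open). A call has 1 to 10 rows; each row is the pose to reach, as a shift and turn from the pose commanded when the call began, along the tool's axes at that moment; what a row does not reach only later rows make up. A row lasts 1/10 s, in which the tool goes at most 50 mm and 8.59 degrees, less where a joint would pass 70% of its speed; a pose out of reach is approached as far as the arm can. A call with a gripper value outside its range is refused whole. The fingers move at their own pace and stop on an object; the grip force is fixed at half the most. Time passes only in rows, so rows that repeat a pose let the fingers close. It gives the time, the measured TCP pose, the force, the opening and the grip force at its end, in the units of the state.
- ctrl.read_state(): the state, without advancing time (a new reading comes with each control period).
- ctrl.get_image(name): name is "scene" or "top" or "wrist"; returns a dict with "image" (400x640x3 uint8, red, green, blue), "range_z" (400x640 float32, mm along the optical axis (not along the pixel's ray), 0 where there is no reading), "vfov" (degrees; the focal length in pixels is half the picture's height over the tangent of half this angle, whatever the lens; pixels are square), "cx", "cy" (the principal point, pixels), "world_to_cam" (4x4, takes a point from world to camera coordinates). Camera axes: x right, y down, z forward; pixel columns grow to the right and rows downward; lengths in mm; the calibration is good to about 2 mm. A picture is of the moment at which its call begins.
- ctrl.finish_job(): hands the job in; it is judged then, once.
The state is a dict: "clock": time; "qpos": joint angles; "qd": joint speeds; "tau": joint torques, N m; "eef_pos": TCP position; "tool_rot": TCP orientation; "force": force on the tool from outside, world axes, zero at the start; "torque": the same for the moment, N m; "width": finger opening in mm; "gripper_force": force on a finger pad.
Only numpy, scipy, OpenCV 4.12 (cv2) and the standard library are available. Lean on these libraries where they do the work, as an engineer would, in place of code of your own. Each camera call takes 0.05 s, during which the arm holds its last target. There are 200 camera calls.

TASK

Hang the small white lantern by its handle on the steel hook and let go of it, so that it lights the shelf. Then draw the grey scrubber out of its holder, tip it about halfway between upright and level with its head still the lower end, and finish while still holding it like that in the lantern's light for inspection: free of everything but the gripper, head at least 10 cm above the shelf and within 20 cm sideways of the lantern's middle. Leave everything else where it stands.

Things in the scene. Friction and masses are not known exactly. Their poses are not given: they have to be found in the camera images.
- lantern: small white battery lantern, loose, about 0.2 kg, upright on the shelf, left or right (the holder on the other side). 66 mm across, dome top 95 mm up. A rigid square-cornered handle rises over it in its y-z plane: legs 6 mm wide at y = +-41 mm, top bar along y, 88 mm long, 9 mm thick (x), from 152 to 160 mm up. Origin: centre of the underside, z up
- lantern_bar (a point): middle of the lantern handle's top bar, 156 mm above the lantern's underside; axes as the lantern. The open window below the bar is 57 mm high and 76 mm wide
- hook_stand: steel hook stand fixed to the shelf, base 90 x 120 mm, 14 mm high. Origin on the shelf on the axis of an 8 mm round upright post; at its top, 215 mm up, an 8 mm round arm runs level along the stand's -x (roughly towards the robot) for 75 mm, then turns up to a tip ending 239 mm up, the stand's highest point
- hook_seat (a point): point on the upper side of the hook's level arm where the bar should lie, 36 mm from the post's axis, 219 mm above the shelf; axes as the stand
- holder: white ceramic round holder fixed to the shelf, 66 mm across outside, 54 mm inside, 75 mm high, inner floor 6 mm up; the scrubber stands in it. Origin: centre of the underside
- scrubber: grey silicone scrubber, loose, about 0.1 kg, stiff, standing head down in the holder: round head 44 mm across (ribs 47) and 62 mm high, then a straight handle of 18 x 18 mm square section (faces along its x and y) to 195 mm. Origin: centre of the head's flat underside; z runs from the head to the handle's end, up at the start
- scrubber_grip (a point): point on the axis of the scrubber's handle, 150 mm from the head's underside, good to grip; axes as the scrubber
- soap_pump: stainless soap pump, 66 mm across, 177 mm high, standing on the low white ceramic tray at the back right; loose bystander, origin at the centre of the underside, to be left alone
- spray_bottle: clear spray bottle with a white trigger head, 72 mm across, 189 mm high, at the back left; loose bystander, origin at the centre of the underside, to be left alone
- rinse_mug: white ceramic mug with a side handle, 76 mm across, 85 mm high, in front of the robot; loose bystander, origin at the centre of the underside, to be left alone
- nail_brush: small wooden nail brush lying bristles down, 85 x 38 mm, 47 mm high, left of the middle; loose bystander, origin at the centre of the underside, to be left alone
- soap_dish: white dish with a bar of soap, 110 x 75 mm, 28 mm high, right of the middle; loose bystander, origin at the centre of the underside, to be left alone
- cotton_jar: round lidded glass jar, 72 mm across, 85 mm high, at the back left of the middle; loose bystander, origin at the centre of the underside, to be left alone
- toothbrush_cup: white ceramic cup with two toothbrushes in it, 68 mm across, about 185 mm high, at the back right of the middle; not the scrubber's holder; loose bystander, origin at the centre of the underside, to be left alone
There are look-alikes about, which are no part of the job. Leave any purple look-alike of the hook_stand alone. Leave any orange look-alike of the holder alone.

How it is judged (in metres and radians):
On the way, in this order (a step that is already met when the one before it is completed fails the run):
1. the lantern hangs by its handle's bar on the hook, let go (contact force between lantern and hook_stand above 0.8 N and x of lantern_bar in the frame of hook_stand between -0.075 and 0 m and height (world z) of lantern_bar above 0.21 m and horizontal distance between lantern_bar and hook_seat below 0.05 m and angle between lantern's own z axis and vertical below 0.45 rad and contact force between lantern and the fingers below 0.2 N and contact force between lantern and the arm below 0.2 N), for 0.3 s.
2. the scrubber is drawn out of its holder and raised in the gripper, with the lantern hanging (height (world z) of scrubber above 0.085 m and contact force between scrubber and the fingers above 1 N and contact force between lantern and hook_stand above 0.8 N and x of lantern_bar in the frame of hook_stand between -0.075 and 0 m and height (world z) of lantern_bar above 0.21 m), for 0.1 s.
At the end, for the whole second after the job is handed in: Lantern hangs by its bar between hook tip and post, untouched, within 25 degrees of upright. Scrubber held still, touching nothing but the gripper, 29 to 61 degrees from vertical, head lower, its underside over 10 cm up and within 20 cm sideways of the lantern (all of step 1 and contact force between scrubber and the fingers above 1 N and height (world z) of scrubber above 0.1 m and angle between scrubber's own z axis and vertical between 0.5 and 1.07 rad and horizontal distance between scrubber and lantern below 0.2 m and linear speed of scrubber below 0.05 m/s and contact force between scrubber and holder below 0.2 N and contact force between scrubber and lantern below 0.2 N and contact force between scrubber and hook_stand below 0.2 N and contact force between scrubber and soap_pump below 0.2 N and contact force between scrubber and spray_bottle below 0.2 N and contact force between scrubber and rinse_mug below 0.2 N and contact force between scrubber and nail_brush below 0.2 N and contact force between scrubber and soap_dish below 0.2 N and contact force between scrubber and cotton_jar below 0.2 N and contact force between scrubber and toothbrush_cup below 0.2 N); the arm keeps its last pose, push and grip.
It fails at once if one of the other things is moved more than 3 cm or tipped over (distance of any of soap_pump, spray_bottle, rinse_mug, nail_brush, soap_dish, cotton_jar, toothbrush_cup from where it was at the start of the episode above 0.03 m or angle between any of soap_pump, spray_bottle, rinse_mug, nail_brush, soap_dish, cotton_jar, toothbrush_cup's own z axis and vertical above 0.6 rad).
It also fails if it takes over 58 s, if anything falls off the work surface, if the arm or the gripper's body presses on something with over 40 N, if the wrist force passes 120 N, or if a joint passes its speed limit or range.

## Working session

There is one attempt and no reset: what is moved stays moved. The work goes in short steps, Python scripts to look and compute and a tool call to move; the robot and the scene stay as the last step left them, time stands still between calls to the robot, and variables do not carry over. Pictures are saved under pics/ and viewed, at most 10 in all, crops included, and the job is handed in when it is done.

Besides the shell and the picture viewer there is one more tool, called after "Emit:" by a JSON object that holds its "op" and its "data". step_arm: Moves the arm, as the interface text tells. Its arguments: {"type":"object","properties":{"commands":{"type":"array"}},"required":["commands"]}

```bash
mkdir -p pics
cat > h.py <<'E'
import numpy as np, cv2
from cell import ctrl
from scipy.spatial.transform import Rotation as R
def snap(n,f):
    d=ctrl.get_image(n); cv2.imwrite('pics/'+f+'.png',d['image'][:,:,::-1]); np.savez('pics/'+f+'.npz',**d); return d
def cloud(d):
    z=d['range_z'].astype(float); f=200/np.tan(np.radians(float(d['vfov']))/2)
    v,u=np.mgrid[0:400,0:640]
    p=np.stack([(u-d['cx'])/f*z,(v-d['cy'])/f*z,z,np.ones_like(z)],-1)
    w=p@np.linalg.inv(d['world_to_cam']).T
    w[z<=0]=np.nan
    return w[...,:3]
E
python3 - <<'E'
from h import *
s=ctrl.read_state(); print(s)
for n in('scene','top'):
    d=snap(n,n+'0'); print(n,d['vfov'],np.linalg.inv(d['world_to_cam']).round(2))
E
```

```text
{'clock': 0.0, 'qpos': array([-1.3228112 ,  0.62939986,  0.03839921,  1.51836386, -0.02699308,
        0.99631906, -0.01999873]), 'qd': array([ 0.00103491,  0.00153817, -0.00031863,  0.00150149,  0.00094496,
       -0.00126475,  0.00086059]), 'tau': array([ 1.13504284e-03, -5.63392997e+01,  1.22714102e+00, -1.93437016e+01,
        1.12896395e-02,  1.06587005e-02, -1.86386603e-05]), 'eef_pos': array([200.3842521 , 617.67230447, 230.35482788]), 'tool_rot': array([-3.13961927e+00,  9.64711902e-06,  2.82784723e+00]), 'force': array([0.54614861, 0.14422316, 0.42545727]), 'torque': array([ 0.0290153 ,  0.03127209, -0.0127791 ]), 'gripper_force': 0.0, 'width': 85.06453146186261}
scene 49.551134829645335 [[ 7.20000e-01  5.00000e-01 -4.70000e-01  1.06247e+03]
 [ 6.90000e-01 -5.30000e-01  4.90000e-01 -4.80390e+02]
 [-0.00000e+00 -6.80000e-01 -7.30000e-01  8.43700e+02]
 [ 0.00000e+00  0.00000e+00  0.00000e+00  1.00000e+00]]
top 47.37705895397339 [[-2.00000e-02 -9.80000e-01  1.90000e-01  3.77510e+02]
 [-1.00000e+00  2.00000e-02 -0.00000e+00  4.28000e+00]
 [-0.00000e+00 -1.90000e-01 -9.80000e-01  1.36043e+03]
 [ 0.00000e+00  0.00000e+00  0.00000e+00  1.00000e+00]]
```

View pics/scene0.png

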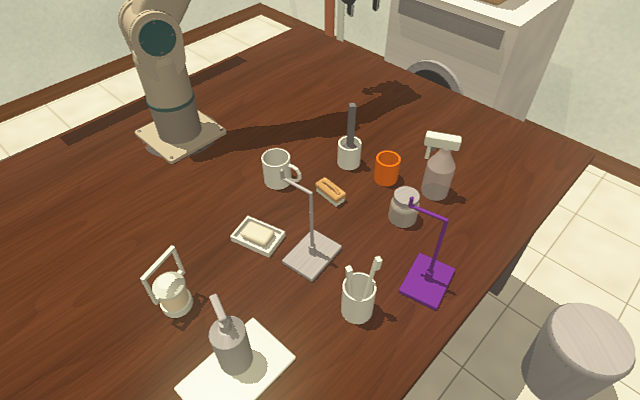

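View pics/top0.png

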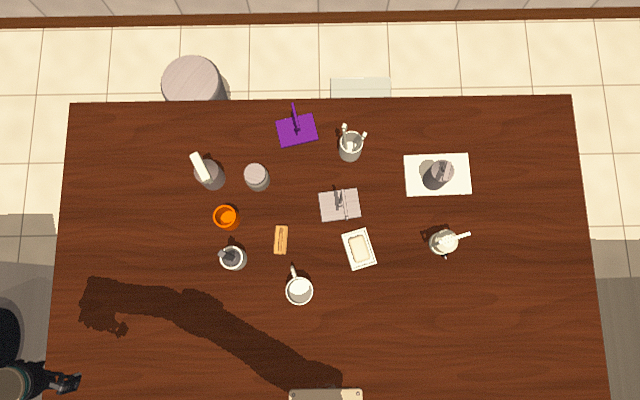

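The scene view shows the lantern at (173,290), the steel hook with its base at (312,253), the holder and scrubber at (349,145), and the purple and orange look-alikes at (430,280) and (387,168). In the top view the lantern is at (443,242), the hook base at (340,203) and the holder at (232,257).

```bash
cat > m.py <<'E'
from h import *
S=dict(np.load('pics/scene0.npz'));T=dict(np.load('pics/top0.npz'))
cs,ct=cloud(S),cloud(T)
def at(c,u,v): return np.round(c[v,u])
print('table chk',at(cs,100,300),at(ct,520,300))
def sel(c,u0,u1,v0,v1,zl,zh):
    p=c[v0:v1,u0:u1].reshape(-1,3); return p[(p[:,2]>zl)&(p[:,2]<zh)]
def desc(n,p):
    if len(p)<3: print(n,len(p));return
    (c,sz,a)=cv2.minAreaRect(p[:,:2].astype(np.float32)); m=p.mean(0)
    e,V=np.linalg.eigh(np.cov(p.T)); d=V[:,2]
    print(n,len(p),'mean',m.round(1),'min',p.min(0).round(),'max',p.max(0).round(),'rect',np.round(c,1),np.round(sz,1),round(a,1),'axis',d.round(3))
for nm,c,b in(('S',cs,(135,200,240,325)),('T',ct,(415,480,220,262))):
    desc(nm+' lant body',sel(c,*b,5,96)); desc(nm+' dome',sel(c,*b,85,97));desc(nm+' bar',sel(c,*b,148,170));desc(nm+' legs',sel(c,*b,105,145))
for nm,c,b in(('S',cs,(270,350,165,285)),('T',ct,(313,366,180,225))):
    desc(nm+' base',sel(c,*b,9,20)); desc(nm+' post',sel(c,*b,30,200));desc(nm+' arm',sel(c,*b,206,223));desc(nm+' tip',sel(c,*b,226,245))
for nm,c,b in(('S',cs,(330,366,95,175)),('T',ct,(212,250,238,275))):
    desc(nm+' holder rim',sel(c,*b,68,80)); desc(nm+' handle',sel(c,*b,90,188));desc(nm+' top',sel(c,*b,188,202))
for n,b in dict(mug=(280,318,262,308),dish=(340,380,225,272),brush=(270,292,222,258),cup=(335,370,120,164),jar=(240,272,160,195),spray=(185,228,148,192),pump=(420,458,155,192)).items():
    desc(n,sel(ct,*b,15,300))
E
python3 m.py
```

```text
table chk [ 371. -459.   -1.] [ 335. -573.   -2.]
S lant body 1378 mean [ 517.1 -351.7   65. ] min [ 473. -391.    5.] max [ 537. -305.   96.] rect [ 505.7 -349.5] [65.5 66.9] 59.0 axis [ 0.271 -0.098 -0.958]
S dome 514 mean [ 508.3 -349.3   91.5] min [ 476. -391.   85.] max [ 533. -306.   97.] rect [ 506.  -349.4] [55.7 73.7] 50.2 axis [ 0.193 -0.981 -0.02 ]
S bar 287 mean [ 505.3 -349.8  157.7] min [ 488. -391.  149.] max [ 522. -305.  163.] rect [ 503.4 -348.2] [11.7 89.1] 16.8 axis [-0.272  0.962  0.005]
S legs 123 mean [ 506.1 -349.   125.8] min [ 489. -391.  105.] max [ 521. -305.  145.] rect [ 504.3 -348.1] [10.4 88.3] 15.6 axis [-0.276  0.961  0.004]
T lant body 502 mean [ 499.  -342.9   63. ] min [ 452. -452.    5.] max [ 573. -272.   96.] rect [ 511.8 -363. ] [179.9 121.8] 89.4 axis [ 0.098 -0.068  0.993]
T dome 212 mean [ 500.9 -346.7   90.9] min [ 474. -385.   85.] max [ 530. -306.   97.] rect [ 499.5 -344.1] [57.5 63.3] 55.4 axis [-0.995 -0.104 -0.009]
T bar 118 mean [ 501.8 -347.1  158.8] min [ 487. -389.  150.] max [ 518. -306.  165.] rect [ 502.  -347.5] [ 9. 87.] 15.
[... 2471 characters left out ...]
ean [517.9 121.6  33.6] min [477. 101.  18.] max [560. 142.  51.] rect [518.4 122.1] [38.3 83.2] 86.4 axis [-0.997  0.078 -0.02 ]
cup 548 mean [790.  -88.   82.4] min [ 757. -123.   15.] max [825. -55. 185.] rect [791.  -89.1] [67.1 67.7] 1.2 axis [-0.058  0.004 -0.998]
jar 543 mean [698.2 189.   72.4] min [670. 157.  16.] max [735. 228.  92.] rect [702.  192.1] [67.6 66.3] 70.9 axis [-0.601 -0.35  -0.719]
spray 787 mean [700.  317.4 129.6] min [660. 294.  16.] max [744. 364. 193.] rect [702.7 329.1] [70.7 83.2] 87.5 axis [0.031 0.087 0.996]
pump 701 mean [ 684.7 -328.4  114.9] min [ 651. -414.   15.] max [ 771. -297.  191.] rect [ 710.3 -353.6] [100.8 129.9] 15.4 axis [-0.033  0.064 -0.997]
```

```bash
cat > g.py <<'E'
from h import *
import sys
# usage: g.py x y z thetadeg [tiltdeg azdeg]; several targets sep by '/'; tool y at angle theta when pointing down, then tilted so that tool z leans to azimuth
s=ctrl.read_state(); p0=s['eef_pos']; R0=R.from_euler('xyz',s['tool_rot'])
print('t',round(s['clock'],2),p0.round(1),'yang',np.degrees(np.arctan2(*R0.as_matrix()[[1,0],1])).round(1),'q',s['qpos'].round(2),'F',s['force'].round(1),'w',round(s['width'],1),'gf',round(s['gripper_force'],1))
for t in ' '.join(sys.argv[1:]).split('/'):
    a=[float(v) for v in t.split()]
    if len(a)<4: continue
    Rt=R.from_euler('xyz',[np.pi,0,np.radians(a[3]+90)])
    if len(a)>4:
        k=np.radians(a[5]); Rt=R.from_rotvec(np.radians(-a[4])*np.array([-np.sin(k),np.cos(k),0]))*Rt
    print((R0.inv().apply(np.array(a[:3])-p0)/10).round(2),(R0.inv()*Rt).as_rotvec().round(3))
E
python3 g.py 300 520 360 72 / 470 0 360 16 / 496 -324 280 16
```

```text
t 0.1 [200.4 617.7 230.5] yang 72.0 q [-1.32  0.63  0.04  1.52 -0.03  1.   -0.02] F [0.  0.2 0. ] w 85.5 gf 0.0
[-12.49  -6.25 -12.94] [-0.002  0.     0.   ]
[-44.71 -50.46 -12.86] [-0.002  0.001  0.978]
[-57.19 -80.46  -4.81] [-0.002  0.001  0.978]
```

Emit:
{"op": "step_arm", "data": {"commands": [-4, -2, -4.3, 0, 0, 0, 1, -8, -4, -8.6, 0, 0, 0.1, 1, -12.5, -6.3, -12.9, 0, 0, 0.2, 1, -16, -11, -12.9, 0, 0, 0.35, 1, -19, -15, -12.9, 0, 0, 0.5, 1, -22, -19, -12.9, 0, 0, 0.6, 1, -25, -23, -12.9, 0, 0, 0.75, 1, -28, -27, -12.9, 0, 0, 0.9, 1, -31, -31, -12.9, 0, 0, 0.978, 1, -34, -35, -12.9, 0, 0, 0.978, 1]}}

```text
clock: 1.1
eef_pos: [403.3, 215.6, 360.1]
tool_rot: [-3.141, -0.0, 1.848]
force: [0.8, 0.0, -0.3]
width: 85.3
gripper_force: 0.0
```

```bash
python3 g.py 470 0 360 16 / 490 -200 340 16 / 496 -324 280 16
```

```text
t 1.1 [403.3 215.6 360.1] yang 15.9 q [-0.87  0.22  0.4   1.84 -0.09  1.1  -0.16] F [ 0.8  0.  -0.3] w 85.3 gf 0.0
[-2.256e+01  5.100e-01  1.000e-02] [-0.    -0.    -0.002]
[-42.34  -3.04   2.01] [-0.    -0.    -0.002]
[-54.43  -5.86   8.01] [-0.    -0.    -0.002]
```

Emit:
{"op": "step_arm", "data": {"commands": [-4.5, 0.1, 0, 0, 0, 0, 1, -9, 0.2, 0, 0, 0, 0, 1, -13.5, 0.3, 0, 0, 0, 0, 1, -18, 0.4, 0, 0, 0, 0, 1, -22.5, 0.5, 0, 0, 0, 0, 1, -27, -0.3, 0.5, 0, 0, 0, 1, -32, -1.2, 1, 0, 0, 0, 1, -37, -2.1, 1.5, 0, 0, 0, 1, -42, -3, 2, 0, 0, 0, 1, -46, -4, 3, 0, 0, 0, 1]}}

```text
clock: 2.1
eef_pos: [491.7, -238.2, 330.2]
tool_rot: [3.141, 0.001, 1.849]
force: [0.8, 0.3, 0.0]
width: 85.4
gripper_force: 0.0
```

Emit:
{"op": "step_arm", "data": {"commands": [-4, -0.9, 1.5, 0, 0, 0, 1, -8, -1.8, 4, 0, 0, 0, 1, -8.4, -1.9, 5, 0, 0, 0, 1, -8.4, -1.9, 5, 0, 0, 0, 1]}}

```text
clock: 2.5
eef_pos: [494.7, -321.9, 277.9]
tool_rot: [-3.138, -0.003, 1.847]
force: [0.5, 0.5, 1.1]
width: 85.5
gripper_force: 0.0
```

```bash
python3 g.py 496 -324 280 16
python3 - <<'E'
from h import *
d=snap('wrist','w1'); c=cloud(d); p=c.reshape(-1,3)
p=p[(p[:,2]>150)&(p[:,2]<168)&(abs(p[:,0]-503)<60)&(abs(p[:,1]+348)<70)]
print(len(p), p.mean(0) if len(p) else'', cv2.minAreaRect(p[:,:2].astype(np.float32)) if len(p)>5 else '')
E
```

```text
t 2.5 [ 494.7 -321.9  277.9] yang 15.8 q [ 0.19  0.54  0.54  1.64 -0.31  1.05  1.1 ] F [0.5 0.5 1.1] w 85.5 gf 0.0
[-0.24  0.07 -0.21] [-0.004 -0.003 -0.003]
870 [ 503.2951772  -343.50377681  159.24612132] ((504.364990234375, -346.54486083984375), (8.591402053833008, 87.24038696289062), 15.782171249389648)
```

View pics/w1.png

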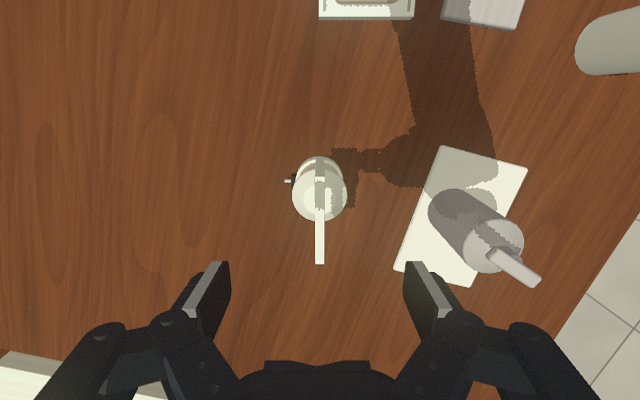

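The wrist view shows the bar at (320,190–262), nearly centred between the fingers (finger midpoint u≈317). The measured bar is 87 mm long and 8.6 mm thick, as it should be.

```bash
python3 g.py 497.3 -323 139 15.8
```

```text
t 2.55 [ 495.8 -320.7  279.2] yang 16.0 q [ 0.19  0.54  0.54  1.64 -0.31  1.05  1.1 ] F [-1.1 -0.1  0.1] w 85.4 gf 0.0
[-0.29  0.1  14.02] [-0.001 -0.003  0.003]
```

Emit:
{"op": "step_arm", "data": {"commands": [-0.1, 0, 3.5, 0, 0, 0, 0.8, -0.2, 0.1, 7, 0, 0, 0, 0.6, -0.3, 0.1, 10, 0, 0, 0, 0.5, -0.3, 0.1, 12.5, 0, 0, 0, 0.5, -0.3, 0.1, 14, 0, 0, 0, 0.5, -0.3, 0.1, 14, 0, 0, 0, 0.5]}}

```text
clock: 3.15
eef_pos: [498.3, -321.2, 139.2]
tool_rot: [-3.141, -0.003, 1.853]
force: [-0.2, 0.6, 0.1]
width: 42.3
gripper_force: 0.0
```

```bash
python3 g.py 497.3 -323 139 15.8
```

```text
t 3.15 [ 498.3 -321.2  139.2] yang 16.2 q [ 0.25  0.71  0.45  1.78 -0.42  0.76  1.2 ] F [-0.2  0.6  0.1] w 42.3 gf 0.0
[-0.15 -0.15  0.02] [-0.001 -0.003  0.006]
```

Emit:
{"op": "step_arm", "data": {"commands": [-0.1, -0.1, 0, 0, 0, 0, 0.3, -0.1, -0.1, 0, 0, 0, 0, 0, -0.1, -0.1, 0, 0, 0, 0, 0, -0.1, -0.1, 0, 0, 0, 0, 0, -0.1, -0.1, 0, 0, 0, 0, 0, -0.1, -0.1, 0, 0, 0, 0, 0, -0.1, -0.1, 0, 0, 0, 0, 0, -0.1, -0.1, 0, 0, 0, 0, 0]}}

```text
clock: 3.95
eef_pos: [498.1, -325.8, 141.9]
tool_rot: [3.14, 0.001, 1.85]
force: [-0.7, 1.5, 7.1]
width: 7.7
gripper_force: 59.0
```

```bash
python3 g.py 500 -323 240 15.8
```

```text
t 3.95 [ 498.1 -325.8  141.9] yang 16.0 q [ 0.25  0.7   0.45  1.77 -0.42  0.76  1.2 ] F [-0.7  1.5  7.1] w 7.7 gf 59.0
[ 0.2   0.28 -9.8 ] [0.002 0.001 0.003]
```

Emit:
{"op": "step_arm", "data": {"commands": [0, 0, -1, 0, 0, 0, 0, 0, 0, -3, 0, 0, 0, 0, 0, 0, -6, 0, 0, 0, 0, 0, 0, -9, 0, 0, 0, 0, 0, 0, -11, 0, 0, 0, 0, 0, 0, -11, 0, 0, 0, 0, 0, 0, -11, 0, 0, 0, 0]}}

```text
clock: 4.65
eef_pos: [497.2, -325.0, 250.1]
tool_rot: [3.141, -0.0, 1.85]
force: [1.0, 0.9, -2.5]
width: 7.4
gripper_force: 58.9
```

```bash
python3 g.py
python3 - <<'E'
from h import *
d=snap('scene','s1')
cv2.imwrite('pics/s1c.png',cv2.resize(d['image'][130:330,90:330,::-1],None,fx=3,fy=3))
p=cloud(d)[130:330,90:240].reshape(-1,3); p=p[(abs(p[:,0]-505)<60)&(abs(p[:,1]+348)<60)&(p[:,2]>20)]
for a,b in((180,198),(250,272)):
    q=p[(p[:,2]>a)&(p[:,2]<b)]; print(len(q),q.mean(0).round(1),q.max(0).round(),q.min(0).round())
E
```

```text
t 4.65 [ 497.2 -325.   250.1] yang 16.0 q [ 0.2   0.58  0.53  1.67 -0.34  0.99  1.13] F [ 1.   0.9 -2.5] w 7.4 gf 58.9
571 [ 515.4 -350.6  190.8] [ 536. -304.  198.] [ 472. -390.  180.]
357 [ 508.9 -353.5  264. ] [ 519. -304.  272.] [ 490. -390.  250.]
```

View pics/s1c.png

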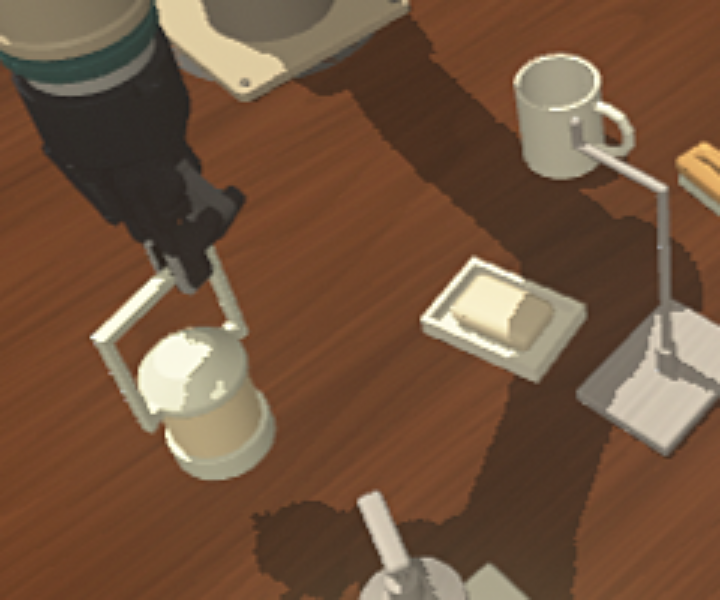

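The lantern is held near one end of the bar and clear of the shelf, still about upright. The hook stands free at the crop's right (tip at 577,130).

```bash
python3 g.py 491 -44 244 7 / 584.6 -32.5 244 7
python3 - <<'E'
from h import *
d=dict(np.load('pics/s1.npz')); p=cloud(d)[130:330,90:240].reshape(-1,3); p=p[(abs(p[:,0]-505)<60)&(abs(p[:,1]+368)<25)&(p[:,2]>255)&(p[:,2]<275)]
print(len(p),p.mean(0)); a=np.polyfit(p[:,1],p[:,2],1);print('slope',a[0])
E
```

```text
t 4.7 [ 496.8 -324.6  249.2] yang 16.0 q [ 0.2   0.58  0.53  1.67 -0.34  0.99  1.13] F [-1.   1.  -3.1] w 7.6 gf 58.9
[27.14  7.18  0.56] [-0.001 -0.002  0.157]
[25.66 16.49  0.55] [-0.001 -0.002  0.157]
204 [ 510.48048906 -368.55218071  265.26868524]
slope 0.04376446155664949
```

Tilt is about 2.5°, which is fine. I'll carry it over beside the hook.

Emit:
{"op": "step_arm", "data": {"commands": [3, 0.8, 0, 0, 0, 0.02, 0, 6, 1.6, 0.1, 0, 0, 0.04, 0, 9, 2.4, 0.2, 0, 0, 0.06, 0, 12, 3.2, 0.3, 0, 0, 0.08, 0, 15, 4, 0.4, 0, 0, 0.1, 0, 18, 4.8, 0.5, 0, 0, 0.12, 0, 21, 5.6, 0.55, 0, 0, 0.14, 0, 24, 6.4, 0.55, 0, 0, 0.157, 0, 27.1, 7.2, 0.55, 0, 0, 0.157, 0, 27.1, 7.2, 0.55, 0, 0, 0.157, 0]}}

```text
clock: 5.7
eef_pos: [490.7, -39.2, 242.7]
tool_rot: [-3.137, -0.004, 1.7]
force: [-0.1, -0.6, -1.6]
width: 7.4
gripper_force: 59.0
```

```bash
cat > lan.py <<'E'
from h import *
import sys
n=sys.argv[1]; d=snap('scene',n)
cv2.imwrite('pics/%sc.png'%n,cv2.resize(d['image'][130:300,200:380,::-1],None,fx=3.3,fy=3.3))
E
python3 lan.py s2; python3 g.py 491 -44 244 7 / 540 -38 244 7 / 584.6 -32.5 244 7
python3 - <<'E'
from h import *
for n in('s2','top'):
    d=dict(np.load('pics/s2.npz')) if n=='s2' else ctrl.get_image('top')
    p=cloud(d).reshape(-1,3); p=p[(abs(p[:,0]-495)<35)&(abs(p[:,1]+85)<35)]
    q=p[(p[:,2]>248)&(p[:,2]<266)]; print(n,len(q),q.mean(0),q.min(0),q.max(0)); q=p[(p[:,2]>175)&(p[:,2]<205)];print('dome top',np.percentile(q[:,2],98),q.min(0),q.max(0))
E
```

```text
t 5.75 [491.  -42.3 243.2] yang 7.3 q [-0.39  0.45  0.6   1.94 -0.33  0.86  0.51] F [-0.1 -0.1 -2.4] w 7.4 gf 58.9
[-0.17 -0.02 -0.08] [-0.003 -0.001  0.005]
[-0.2   4.91 -0.1 ] [-0.003 -0.001  0.005]
[-0.22  9.41 -0.11] [-0.003 -0.001  0.005]
s2 151 [496.35722778 -79.06351431 258.29755155] [ 480.95887597 -107.18872267  248.6399576 ] [503.94385333 -50.14222581 265.60668768]
dome top 198.43353532785918 [ 464.24367037 -107.06601895  175.13244404] [526.13030296 -50.18275124 203.47252716]<stdin>:5: RuntimeWarning: Mean of empty slice.
  ret = um.true_divide(
Traceback (most recent call last):
ValueError: zero-size array to reduction operation minimum which has no identity
```

View pics/s2c.png

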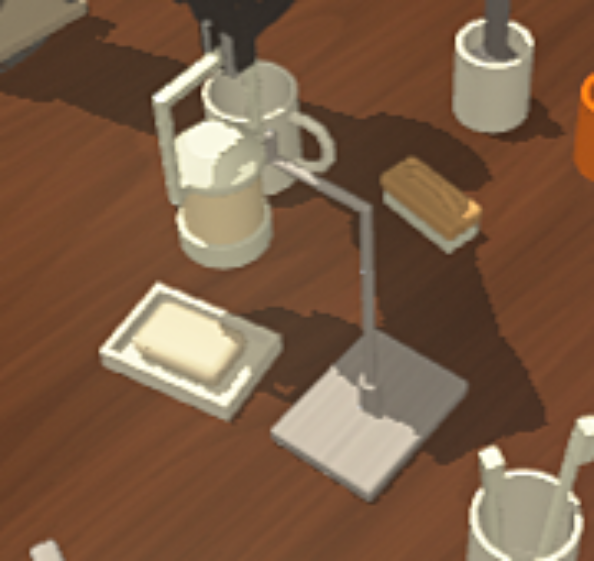

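The lantern is in front of the hook, with the window level with the tip (tip at 270,140 in the crop). Measured dome top is 198 mm and bar underside about 254 mm, so the tip (211–239 mm) clears both. I'll go in along the arm.

Emit:
{"op": "step_arm", "data": {"commands": [-0.2, 1, 0, 0, 0, 0, 0, -0.2, 2.5, 0, 0, 0, 0, 0, -0.2, 4, 0, 0, 0, 0, 0, -0.2, 5.5, 0, 0, 0, 0, 0, -0.2, 7, 0, 0, 0, 0, 0, -0.2, 8.5, 0, 0, 0, 0, 0, -0.2, 9.4, 0, 0, 0, 0, 0, -0.2, 9.4, 0, 0, 0, 0, 0]}}

```text
clock: 6.6
eef_pos: [586.5, -36.8, 244.1]
tool_rot: [-3.141, 0.001, 1.692]
force: [-1.2, 0.1, -3.2]
width: 7.5
gripper_force: 58.9
```

```bash
python3 lan.py s3; python3 g.py 584.6 -32.5 209 7
```

```text
t 6.65 [585.5 -36.7 244.2] yang 6.9 q [-0.35  0.58  0.58  1.69 -0.37  0.98  0.49] F [ 0.5  0.1 -1.7] w 7.5 gf 58.9
[ 0.43 -0.04  3.52] [-0.001  0.001 -0.001]
```

View pics/s3c.png

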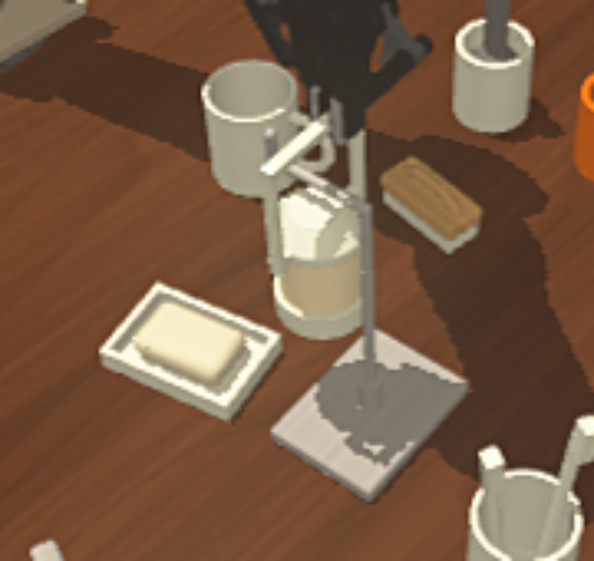

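The bar is over the arm, between tip (270,135) and post (368,205). Now I'll lower it.

Emit:
{"op": "step_arm", "data": {"commands": [0.3, 0, 1, 0, 0, 0, 0, 0.3, 0, 2, 0, 0, 0, 0, 0.3, 0, 2.8, 0, 0, 0, 0, 0.3, 0, 3.3, 0, 0, 0, 0, 0.3, 0, 3.5, 0, 0, 0, 0, 0.3, 0, 3.5, 0, 0, 0, 0]}}

```text
clock: 7.25
eef_pos: [584.9, -32.7, 209.5]
tool_rot: [-3.141, -0.0, 1.693]
force: [0.2, 0.3, -3.2]
width: 7.4
gripper_force: 59.0
```

```bash
python3 g.py 584.6 -32.5 209 7
```

```text
t 7.25 [584.9 -32.7 209.5] yang 7.0 q [-0.34  0.62  0.56  1.74 -0.4   0.9   0.51] F [ 0.2  0.3 -3.2] w 7.4 gf 59.0
[ 0.02 -0.03  0.05] [-0.001 -0.    -0.   ]
```

Emit:
{"op": "step_arm", "data": {"commands": [0, 0, 0.15, 0, 0, 0, 0, 0, 0, 0.3, 0, 0, 0, 0, 0, 0, 0.3, 0, 0, 0, 0]}}

```text
clock: 7.55
eef_pos: [585.7, -32.8, 208.3]
tool_rot: [3.14, -0.0, 1.693]
force: [-2.9, 1.6, 7.3]
width: 7.8
gripper_force: 60.2
```

Contact: Fz went from -3 to +7 N. I'll release slowly.

Emit:
{"op": "step_arm", "data": {"commands": [0, 0, -0.1, 0, 0, 0, 0.1, 0, 0, -0.1, 0, 0, 0, 0.2, 0, 0, -0.1, 0, 0, 0, 0.35, 0, 0, -0.1, 0, 0, 0, 0.5, 0, 0, -0.1, 0, 0, 0, 0.5]}}

```text
clock: 8.05
eef_pos: [585.2, -32.7, 207.6]
tool_rot: [-3.141, 0.0, 1.693]
force: [-0.3, 1.1, 0.2]
width: 42.7
gripper_force: 0.0
```

```bash
python3 lan.py s4; python3 g.py 584.6 -32.5 300 7
```

```text
t 8.1 [585.2 -32.7 207.6] yang 7.0 q [-0.34  0.62  0.55  1.74 -0.4   0.9   0.51] F [ 0.9 -0.4  0.3] w 42.9 gf 0.0
[ 0.03 -0.05 -9.24] [-0.  0. -0.]
```

View pics/s4c.png

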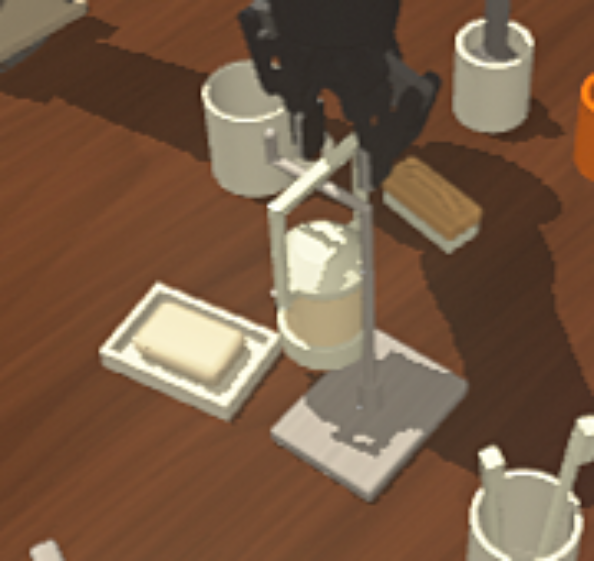

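The lantern hangs on the level arm and the fingers are open. I'll back off straight up, then go above the scrubber.

Emit:
{"op": "step_arm", "data": {"commands": [0, 0, -1, 0, 0, 0, 0.5, 0, 0, -2.5, 0, 0, 0, 0.5, 0, 0, -5, 0, 0, 0, 0.5, 0, 0, -8, 0, 0, 0, 0.5, 0, 0, -11, 0, 0, 0, 0.5, 2, -2, -13, 0, 0, 0, 0.6, 5, -4, -13.5, 0, 0, 0, 0.8, 9, -6, -13.5, 0, 0, 0, 1, 13, -8, -13.5, 0, 0, 0, 1, 17, -10, -13.5, 0, 0, 0, 1]}}

```text
clock: 9.1
eef_pos: [464.3, 124.9, 343.5]
tool_rot: [3.14, -0.001, 1.692]
force: [0.6, 1.9, 0.3]
width: 85.4
gripper_force: 0.0
```

```bash
python3 g.py 467 252 330 7 / 467 252 330 60
```

```text
t 9.1 [464.3 124.9 343.5] yang 6.9 q [-0.8   0.3   0.65  1.82 -0.21  1.08  0.04] F [0.6 1.9 0.3] w 85.4 gf 0.0
[12.58  1.81  1.37] [ 0.001 -0.001 -0.001]
[12.58  1.81  1.37] [ 0.001 -0.    -0.926]
```

Emit:
{"op": "step_arm", "data": {"commands": [4.5, 0.1, 0, 0, 0, 0, 1, 9, 0.2, 0, 0, 0, 0, 1, 13, 0.3, 0, 0, 0, 0, 1, 16.5, 0.3, 0, 0, 0, 0, 1, 16.5, 0.3, 0, 0, 0, 0, 1, 16.5, 0.3, 0, 0, 0, 0, 1]}}

```text
clock: 9.7
eef_pos: [448.0, 288.4, 343.0]
tool_rot: [3.141, 0.001, 1.694]
force: [0.9, -0.9, -0.3]
width: 84.9
gripper_force: 0.0
```

```bash
python3 g.py
python3 - <<'E'
from h import *
d=snap('wrist','w2'); c=cloud(d); p=c.reshape(-1,3)
for a,b in((186,206),(66,82)):
    q=p[(p[:,2]>a)&(p[:,2]<b)&(abs(p[:,0]-467)<45)&(abs(p[:,1]-256)<45)]
    print(len(q), q.mean(0), cv2.minAreaRect(q[:,:2].astype(np.float32)) if len(q)>5 else '')
v,u=np.where((c[...,2]>186)&(c[...,2]<206)&(abs(c[...,0]-467)<45)&(abs(c[...,1]-256)<45)); print(u.min(),u.max(),v.min(),v.max())
u0=int(np.clip(u.mean()-75,0,490));v0=int(np.clip(v.mean()-60,0,280)); print(u0,v0)
cv2.imwrite('pics/w2c.png',cv2.resize(d['image'][v0:v0+120,u0:u0+150,::-1],None,fx=4,fy=4))
# lantern now
t=snap('scene','s5'); q=cloud(t)[130:300,200:380].reshape(-1,3)
q=q[(abs(q[:,0]-590)<22)&(abs(q[:,1]+57)<50)]
q=q[(q[:,2]>212)&(q[:,2]<236)&(abs(q[:,1]+57)>7)];print('bar',len(q),q.mean(0),q.min(0),q.max(0),'slope',np.polyfit(q[:,1],q[:,2],1)[0])
E
```

```text
t 9.7 [448.  288.4 343. ] yang 7.1 q [-1.03  0.39  0.59  1.7  -0.24  1.13 -0.25] F [ 0.9 -0.9 -0.3] w 84.9 gf 0.0
361 [468.85649926 261.47074322 198.1280864 ] ((469.14739990234375, 259.6773376464844), (18.134485244750977, 17.446176528930664), 56.50288391113281)
633 [467.09992813 265.52520121  72.96117352] ((468.04345703125, 261.0989685058594), (64.38631439208984, 60.697208404541016), 16.013530731201172)
323 345 202 226
258 153
bar 193 [589.4487819  -60.14767351 223.95722016] [ 578.85187816 -100.47126804  212.38608021] [597.5379834  -12.58562751 229.79990227] slope 0.0058379180673335815
```

View pics/w2c.png

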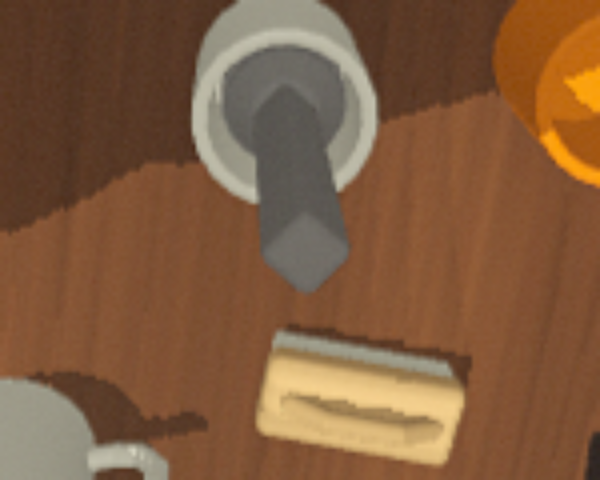

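The wrist crop shows the grey handle's square end at (305,252), turned as a diamond relative to the fingers, with the orange look-alike at top right. Handle: centre about (468,258), faces at 56.5°. The lantern's bar lies level on the hook.

```bash
python3 g.py 468.3 258 260 56.5 / 468.3 258 135 56.5
```

```text
t 9.8 [448.6 286.5 343.2] yang 6.9 q [-1.03  0.39  0.6   1.7  -0.24  1.13 -0.25] F [-0.6 -0.6 -0.1] w 85.4 gf 0.0
[-3.06  1.61  8.32] [ 0.     0.001 -0.866]
[-3.06  1.61 20.82] [ 0.     0.001 -0.866]
```

Emit:
{"op": "step_arm", "data": {"commands": [-1, 0.5, 2, 0, 0, -0.14, 0.8, -2, 1, 4, 0, 0, -0.28, 0.8, -3, 1.6, 6, 0, 0, -0.42, 0.7, -3.1, 1.6, 8, 0, 0, -0.56, 0.7, -3.1, 1.6, 8.3, 0, 0, -0.7, 0.7, -3.1, 1.6, 8.3, 0, 0, -0.84, 0.7, -3.1, 1.6, 8.3, 0, 0, -0.866, 0.7, -3.1, 1.6, 8.3, 0, 0, -0.866, 0.7]}}

```text
clock: 10.6
eef_pos: [468.4, 258.0, 260.2]
tool_rot: [3.141, 0.0, 2.554]
force: [-0.2, -0.3, -0.1]
width: 59.7
gripper_force: 0.0
```

```bash
python3 g.py 468.3 258 135 56.5;  python3 - <<'E'
from h import *
d=snap('wrist','w3'); c=cloud(d); p=c.reshape(-1,3)
q=p[(p[:,2]>186)&(p[:,2]<206)&(abs(p[:,0]-467)<20)&(abs(p[:,1]-256)<20)]
print(len(q), q.mean(0), cv2.minAreaRect(q[:,:2].astype(np.float32)) if len(q)>5 else '')
E
```

```text
t 10.6 [468.4 258.  260.2] yang 56.4 q [-0.79  0.45  0.33  1.81 -0.18  0.91  0.61] F [-0.2 -0.3 -0.1] w 59.7 gf 0.0
[ 1.000e-02 -1.000e-02  1.252e+01] [ 0.001  0.    -0.003]
664 [467.73727003 260.58977266 198.44056618] ((469.4122009277344, 259.5392761230469), (17.922517776489258, 18.075443267822266), 52.75485610961914)
```

Consistent to within 2 mm. I'll go down and grip.

Emit:
{"op": "step_arm", "data": {"commands": [0, 0, 4, 0, 0, 0, 0.7, 0, 0, 8, 0, 0, 0, 0.7, 0, 0, 11, 0, 0, 0, 0.7, 0, 0, 12.5, 0, 0, 0, 0.6, 0, 0, 12.5, 0, 0, 0, 0.4, 0, 0, 12.5, 0, 0, 0, 0, 0, 0, 12.5, 0, 0, 0, 0, 0, 0, 12.5, 0, 0, 0, 0, 0, 0, 12.5, 0, 0, 0, 0, 0, 0, 12.5, 0, 0, 0, 0]}}

```text
clock: 11.65
eef_pos: [468.4, 259.5, 135.7]
tool_rot: [3.14, 0.001, 2.559]
force: [-0.4, -0.2, 6.1]
width: 17.0
gripper_force: 58.7
```

```bash
python3 g.py 468.3 258 255 56.5
```

```text
t 11.65 [468.4 259.5 135.7] yang 56.6 q [-0.73  0.61  0.26  1.94 -0.26  0.62  0.69] F [-0.4 -0.2  6.1] w 17.0 gf 58.7
[ -0.09  -0.11 -11.93] [0.002 0.001 0.002]
```

Emit:
{"op": "step_arm", "data": {"commands": [0, 0, -1, 0, 0, 0, 0, 0, 0, -3, 0, 0, 0, 0, 0, 0, -6, 0, 0, 0, 0, 0, 0, -9, 0, 0, 0, 0, 0, 0, -12, 0, 0, 0, 0, 0, 0, -15, 0, 0, 0, 0, 0, 0, -17.5, 0, 0, 0, 0, 0, 0, -17.5, 0, 0, 0, 0, 0, 0, -17.5, 0, 0, 0, 0]}}

```text
clock: 12.55
eef_pos: [467.5, 259.1, 310.1]
tool_rot: [3.141, -0.0, 2.559]
force: [0.0, -0.4, -1.3]
width: 17.4
gripper_force: 58.2
```

```bash
python3 g.py 470 200 310 56.5 15 -20 / 470 160 300 56.5 30 -20 / 468 117 290 56.5 45 -20
```

```text
t 12.55 [467.5 259.1 310.1] yang 56.6 q [-0.81  0.39  0.35  1.74 -0.16  1.04  0.59] F [ 0.  -0.4 -1.3] w 17.4 gf 58.2
[-3.46 -4.8   0.  ] [-0.06  -0.255  0.002]
[-5.66 -8.14  1.  ] [-0.121 -0.509  0.002]
[ -7.86 -11.84   2.  ] [-0.182 -0.764  0.002]
```

Emit:
{"op": "step_arm", "data": {"commands": [-1.3, -2, 0.2, -0.02, -0.1, 0, 0, -2.6, -4, 0.5, -0.05, -0.2, 0, 0, -3.9, -5.8, 0.9, -0.08, -0.3, 0, 0, -5, -7.6, 1.2, -0.1, -0.4, 0, 0, -6.2, -9.4, 1.5, -0.13, -0.5, 0, 0, -7.2, -11, 1.8, -0.155, -0.6, 0, 0, -7.9, -11.8, 2, -0.17, -0.7, 0, 0, -7.9, -11.8, 2, -0.182, -0.764, 0, 0, -7.9, -11.8, 2, -0.182, -0.764, 0, 0, -7.9, -11.8, 2, -0.182, -0.764, 0, 0]}}

```text
clock: 13.55
eef_pos: [467.4, 116.9, 288.6]
tool_rot: [2.917, 0.759, 2.471]
force: [-0.1, -0.4, -0.8]
width: 17.2
gripper_force: 58.3
```

Emit:
{"op": "step_arm", "data": {"commands": [0, 0, 0, 0, 0, 0, 0, 0, 0, 0, 0, 0, 0, 0, 0, 0, 0, 0, 0, 0, 0]}}

```text
clock: 13.85
eef_pos: [469.0, 117.0, 289.8]
tool_rot: [2.914, 0.758, 2.467]
force: [-0.2, -0.3, -0.6]
width: 17.3
gripper_force: 58.3
```

```bash
python3 g.py 468 117 290 56.5 45 -20
python3 - <<'E'
from h import *
s=ctrl.read_state(); z=R.from_euler('xyz',s['tool_rot']).as_matrix()[:,2]; h=s['eef_pos']+129*z
print('tilt',np.degrees(np.arccos(-z[2])),'head',h,'dist',np.hypot(h[0]-588,h[1]+57),s['qd'].round(3))
d=snap('scene','s6'); q=cloud(d)[130:300,200:380].reshape(-1,3)
q=q[(abs(q[:,0]-590)<22)&(abs(q[:,1]+57)<50)]
q=q[(q[:,2]>212)&(q[:,2]<236)&(abs(q[:,1]+57)>7)];print('bar',len(q),q.mean(0),q.min(0),q.max(0))
cv2.imwrite('pics/s6c.png',cv2.resize(d['image'][60:310,170:470,::-1],None,fx=2.4,fy=2.4))
E
```

```text
t 13.85 [469.  117.  289.8] yang 60.4 q [-1.57  0.42  1.08  2.44  1.56  0.25 -1.13] F [-0.2 -0.3 -0.6] w 17.3 gf 58.3
[ 0.04 -0.05 -0.08] [-0.    -0.001  0.001]
tilt 44.96708773073901 head [554.67310837  85.83916749 198.50671474] dist 146.6755244618201 [ 0.005 -0.008  0.001 -0.006  0.015  0.    -0.018]
bar 193 [589.36167209 -60.29660065 223.92173482] [ 571.93154832 -100.99321214  212.09891603] [597.90380969 -11.57453772 228.8591018 ]
```

View pics/s6c.png

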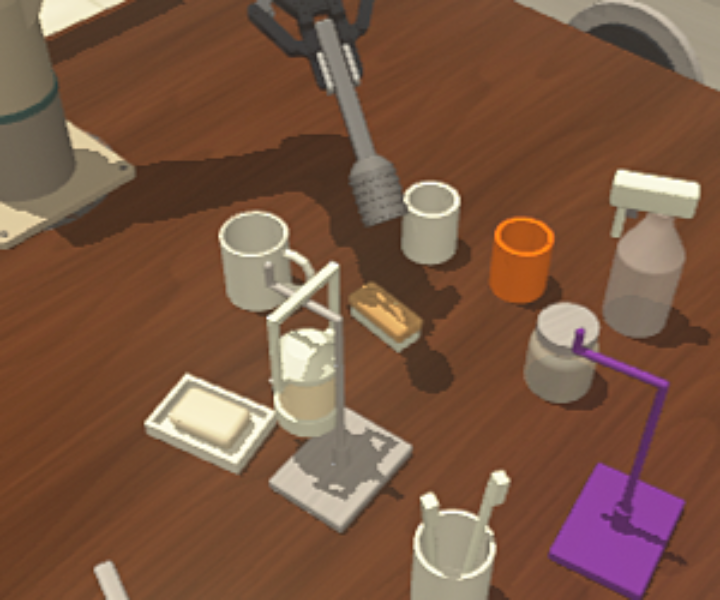

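The lantern hangs on the hook (bar at 305,290). The scrubber is held tilted, with its head at (378,195) in clear air. I'll hand it in.

```bash
python3 -c "
from cell import ctrl
print(ctrl.finish_job())"
```

```text
the job is handed in; nothing more can be done
None
```

The job is handed in (no verdict was returned): the lantern hangs free on the steel hook, and the gripper holds the scrubber clear of everything at 45°, head down, about 20 cm above the shelf and 15 cm sideways from the lantern.

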